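# Lock the tabbed cap onto the grinder's dust canister

## Robot

A 6-joint arm with a two-finger parallel gripper is mounted at the origin on the work surface. World frame = base frame: x ahead of the robot, y to its left, z up, the work surface at z = 0. Lengths are in mm, angles in rad, forces in N, time in s.
With the tool pointing down it reaches from about 350 to 875 mm from the base axis. Payload 4.2 kg.
Tool frame: the origin (TCP) lies where the fingers leave the gripper's body, on its centre line; the fingertips stand ahead of it and the grasp point (between the pads) lies 54 mm ahead of it (arm.nose_length is the z of the fingertips in the tool frame, in mm); z points along the fingers, x is the direction in which the jaws open and shut, and the axes are right-handed (so a half turn about z gives the same grasp; the last joint's range is limited). The gripper opens to 85 mm and grips with 20 to 120 N. Pads are 22 mm wide; open, the fingers measure 114 mm over their backs; the gripper's body (76 mm by 85 mm) begins 54 mm behind the grasp point. The pads swing forward as they close: fully open they stand 13 mm farther back than shut.
Start: joints at [1.466, 0.385, 0.008, 0, -1.194, -0.259], TCP at [222.36, 584.085, 303.912] pointing down, gripper open.
Joint ranges: [-3.14, 3.14], [-1.21, 2.06], [-1.07, 1.41], [-3.16, 2.05], [-2.99, -0.16], [-3.1, 3.1]. Speed limits (rad/s): [2.79, 2.79, 3.14, 3.14, 3.14, 3.14].

## Interface

Orientations are given as a unit quaternion [x, y, z, w].
In Python, from bench import arm, imaging, job_done gives the robot as it stands.
- The arm moves only by the shell command python3 -m crank 'ROWS' [OPENING]. ROWS is a JSON object of lists of equal length, an entry for each row: "delta_pos": the shift along the tool's x, y, z in m, a list of three; "twist": the turn about the tool's z in rad. In form: {"delta_pos": [[tx, ty, tz], ...], "twist": [twist, ...]}. A call has 1 to 8 rows; each row shifts and turns the commanded pose from where the row before left it, along the tool's axes as they then stand; what a row does not reach is not made up. A row lasts 1/12 s, in which the tool goes at most 41.7 mm and 7.16 degrees, less where a joint would pass 70% of its speed; a pose out of reach is approached as far as the arm can. A call is refused whole if a number of a shift passes 0.0417 or a number of a turn 0.125, either way. A call with a gripper value outside its range is refused whole. OPENING is the opening, from 0 (shut) to 1 (fully open), set as the call begins (- or left out, the last holds). The fingers move at their own pace and stop on an object; the grip force is fixed at half the most. Time passes only in rows, so rows that do not move let the fingers close. It gives the time, the measured TCP pose, the force and the opening at its end, in the units of the state.
- arm.read_state(): the state, without advancing time (a new reading comes with each control period).
- imaging.get_image(name): name is "side" or "top"; returns (picture, depth): 420x560x3 uint8, blue, green, red; 420x560 float32, mm along the optical axis (not along the pixel's ray), 0 where there is no reading.
- imaging.camera_model(name): a dict with "vfov" (degrees; the focal length in pixels is half the picture's height over the tangent of half this angle, whatever the lens; pixels are square), "cx", "cy" (the principal point, pixels), "T" (4x4, takes a point from camera to world coordinates). Camera axes: x right, y up, looking along -z (the intrinsics and any distortion apply to the point x, -y, -z); pixel columns grow to the right and rows downward; lengths in mm; the calibration is good to about 2 mm. A picture is of the moment at which its call begins. camera_model takes no time and is no camera call.
- job_done(): hands the job in, once; it reports no verdict.
The state is a dict: "clock": time; "joints": joint angles; "joint_vel": joint speeds; "joint_efforts": joint torques, N m; "position": TCP position; "ee_rot": TCP orientation; "contact_force": force on the tool from outside, world axes, zero at the start; "wrist_torque": the same for the moment, N m; "gripper_width": finger opening in mm.
Only numpy, scipy, OpenCV 4.12 (cv2) and the standard library are available. Lean on these libraries where they do the work, as an engineer would, in place of code of your own. Each camera call takes 0.05 s, during which the arm holds its last target.

## Task

Put the orange cap back on the grinder's dust canister and lock it: with both black side tabs squeezed together, feel gently for the slots in the neck until the cap drops fully home, turn it clockwise (seen from above) against its stop, then let go so that both tabs spring fully out into the notches. Do not force it (never push, pull or wedge the cap against the canister with more than 60 N), and leave the bottle, the hole saw and the cardboard box undisturbed.

Things in the scene. Friction and masses are not known exactly. Their poses are not given: they have to be found in the camera images.
- cap: Orange plastic twist cap, about 125 g, 58 mm across, 68 mm tall, set at the start in a black rubber ring. Origin: centre of its lowest point, z up. From below: cone pilot (radius 7 mm at z 0 to 12 mm at z 8), stem of radius 12 mm to z 24, flange of radius 29 mm at z 24 to 30, hub 24 mm (x) by 29 mm (y) up to z 64. Two lugs lie along its +x and -x. The same after a half turn.
- cap_lugs (a point): Point on the cap's axis at mid height of its two lugs, 11 mm above the origin. The lugs are 6 mm high, 8 mm wide and 38 mm tip to tip along the cap's x.
- cap_grip (a point): Point on the cap's axis at the height to grip, 58 mm above the origin. Two flat black tabs stand beside the hub at +y and -y, up to z 68, each 26 mm wide: grip across y, 54 mm over the tabs when free, 42 mm squeezed in. Keep fingertips 37 mm or more above the cap's origin: below that each tab has a tooth, 8 mm wide, sticking out to 35 mm from the axis (29 mm when squeezed).
- tab_left (a joint): Tab on the cap's +y side, m: 0 is sprung fully out, 0.006 is squeezed fully in against its stop. Spring 2.8 N when out, 7 N when in.
- tab_right (a joint): Tab on the cap's -y side, likewise: 0 out, 0.006 fully in.
- canister: Grey dust canister bolted to the bench on a 130 mm square plate, 96 mm across, 112 mm tall; origin: centre of its underside, z up; a pipe stub sticks out to 85 mm along its +x at 35 mm height. On top is an aluminium neck with a round rim (inner radius 31, outer 37 mm, top at z 112) around a seat face at z 100.
- mouth (a point): Centre of the seat face, 100 mm above the canister's underside; axes as the canister's. Bore of radius 13.5 mm through a lip 8.5 mm thick. Two opposite slots, 13 mm wide, reach out to 20.5 mm radius for the lugs; the neck cannot be turned by hand, and its slot line lies anywhere within 0.38 rad either side of the canister's x axis (not measured).
- home (a point): Where the cap's origin lies when fully home (flange on the seat face): 76 mm above the canister's underside. Lugs off the slots, it lies 16 mm higher. Teeth pass inside the rim only with tabs squeezed. Once home the cap turns freely 1.05 rad clockwise from the slots to a hard stop, where the teeth face 12 mm notches. The stop bears at 17 mm radius: 0.3 N m shows it, 1 N m loads it with 60 N.
- stand: Fixed black rubber ring, 68 mm outside, 43 mm inside, 25 mm high, in which the cap stands at the start; origin: centre of its underside.
- oil_bottle: Bystander: white bottle, 48 mm across, 115 mm tall, loose; origin: centre of its underside.
- hole_saw: Bystander: dark steel hole saw, an open cup 62 mm across, 45 mm tall, loose; origin: centre of its underside.
- bit_box: Bystander: cardboard box 70 x 100 x 35 mm, loose; origin: centre of its underside.
Mind the look-alikes: they are no part of the job. Of the things that look like the cap, the middle-sized one is meant.

How it is judged:
By the outcome, as a careful person would: the job done as asked, in the order asked, and still so for the second after the job is handed in, with the robot touching nothing.
It also fails if it takes over 72 s, if anything falls off the work surface, if the arm or the gripper's body presses on something with over 40 N, if the wrist force passes 120 N, or if a joint passes its speed limit or range.

## Working session

There is one attempt and no reset: what is moved stays moved. The work goes in short steps, Python scripts to look and compute and a shell command to move; the robot and the scene stay as the last step left them, time stands still between calls to the robot, and variables do not carry over. Pictures are saved under pics/ and viewed, and the job is handed in when it is done.

```bash
ls; mkdir -p pics
python3 - <<'E'
from bench import arm, imaging
import cv2,numpy as np
print(arm.read_state(), arm.nose_length)
for n in("side","top"):
    p,d=imaging.get_image(n); cv2.imwrite(f"pics/{n}0.png",p); np.save(f"pics/{n}0.npy",d)
    m=imaging.camera_model(n); print(n,{k:(np.round(v,4).tolist() if k=="T" else v) for k,v in m.items()}, (d>0).mean())
E
```

```text
pics
{'clock': 0.0, 'joints': array([ 1.46561674e+00,  3.85542550e-01,  6.61618746e-03, -4.72812353e-04,
       -1.19401901e+00, -2.58583718e-01]), 'joint_vel': array([ 0.00101814,  0.00074336,  0.00133397,  0.00139454, -0.00052653,
        0.00015747]), 'joint_efforts': array([-1.90535196e-03, -3.92293954e+01,  1.88408178e+01,  4.18631852e+00,
       -4.52825203e-03,  7.77508831e-06]), 'position': array([222.2093071 , 583.70105841, 302.82999132]), 'ee_rot': array([-5.67469127e-01,  8.23393944e-01, -6.72777545e-04, -8.66166671e-04]), 'contact_force': array([ 0.59236239, -0.23744848, -0.05744004]), 'wrist_torque': array([ 0.01171316, -0.07227195, -0.03571767]), 'gripper_width': 85.32227320241233} 72.6
side {'vfov': 52.302967618269946, 'cx': 277.64022162751866, 'cy': 220.3934048975518, 'T': [[-0.9921, 0.0587, -0.1109, 439.1187], [-0.1249, -0.5426, 0.8307, 831.8301], [-0.0114, 0.838, 0.5456, 580.2527], [0.0, 0.0, 0.0, 1.0]]} 0.9958801020408163
top {'vfov': 44.48145305049301, 'cx': 270.1233689121086, 'cy': 205.08243113293122, 'T': [[-0.0066, 0.9975, -0.0702, 485.7089], [-1.0, -0.0062, 0.006, 96.8847], [0.0056, 0.0702, 0.9975, 1056.1958], [0.0, 0.0, 0.0, 1.0]]} 0.9961309523809524
```

View pics/top0.png

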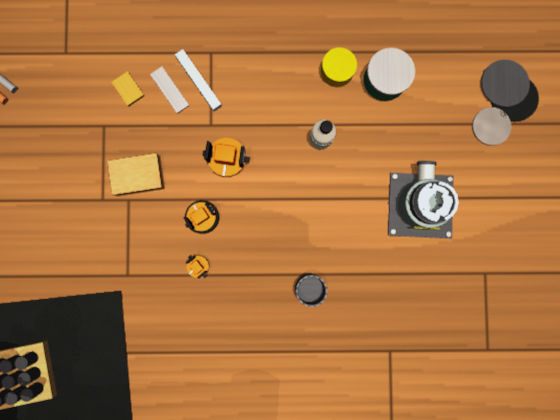

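View pics/side0.png

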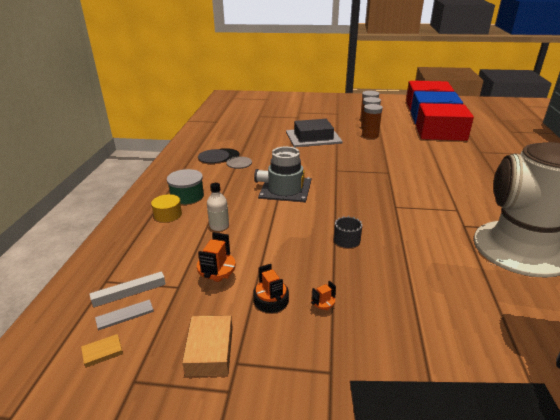

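```bash
cat > h.py <<'E'
import numpy as np,cv2
from bench import arm,imaging
def K(n):
    m=imaging.camera_model(n); f=210/np.tan(np.radians(m["vfov"]/2)); return f,m["cx"],m["cy"],np.array(m["T"])
def dep(n,u,v,d):   # pixel+depth -> world
    f,cx,cy,T=K(n); u,v,d=map(np.asarray,(u,v,d))
    P=np.stack([(u-cx)*d/f,-(v-cy)*d/f,-d,np.ones_like(d,dtype=float)],-1); return (P@T.T)[...,:3]
def plane(n,u,v,z):
    f,cx,cy,T=K(n); r=T[:3,:3]@np.array([(u-cx)/f,-(v-cy)/f,-1]); o=T[:3,3]; return o+r*(z-o[2])/r[2]
def proj(n,P):
    f,cx,cy,T=K(n); q=np.linalg.inv(T)@np.append(P,1); return cx+f*q[0]/-q[2], cy-f*q[1]/-q[2]
def crop(img,x0,y0,x1,y1,s,fn):
    cv2.imwrite(fn,cv2.resize(img[y0:y1,x0:x1],None,fx=s,fy=s,interpolation=cv2.INTER_CUBIC))
E
python3 - <<'E'
from h import *
t=cv2.imread("pics/top0.png"); s=cv2.imread("pics/side0.png")
a=cv2.resize(t[190:246,170:236],None,fx=6,fy=6,interpolation=cv2.INTER_CUBIC)
b=cv2.resize(t[170:240,385:465],None,fx=5,fy=5,interpolation=cv2.INTER_CUBIC)
h=max(a.shape[0],b.shape[0]); pad=lambda q:np.pad(q,((0,h-q.shape[0]),(0,0),(0,0)))
cv2.imwrite("pics/c1.png",np.hstack([pad(a),pad(b)]))
a=cv2.resize(s[250:320,240:310],None,fx=5,fy=5,interpolation=cv2.INTER_CUBIC)
b=cv2.resize(s[140:210,245:325],None,fx=5,fy=5,interpolation=cv2.INTER_CUBIC)
cv2.imwrite("pics/c2.png",np.hstack([a,b]))
E
```

```text
(no output)
```

View pics/c1.png

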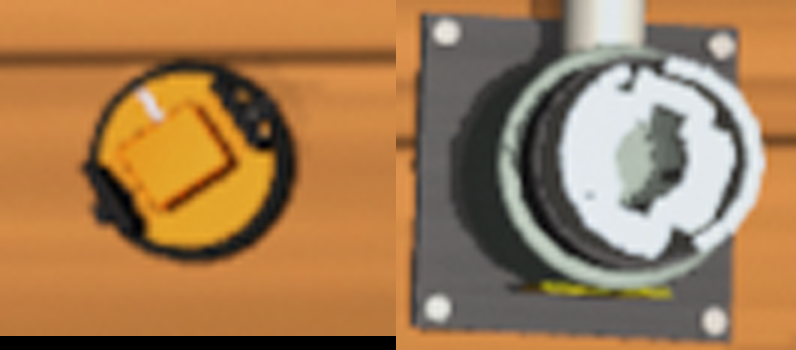

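View pics/c2.png

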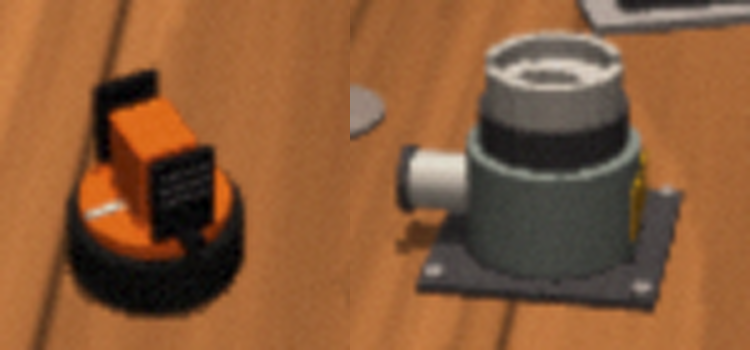

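Three look-alikes sit in the top view: large (226,156), middle (201,216) in the black ring, and small (198,266). The middle one is meant: it is middle-sized and stands in the rubber ring, which the crop confirms. The neck's slots show in the crop of the canister. Next I'll measure both.

Run:
```python
from h import *
np.set_printoptions(suppress=True,precision=1,linewidth=200)
vv,uu=np.mgrid[0:420,0:560]
d=np.load("pics/top0.npy"); P=dep("top",uu,vv,d); img=cv2.imread("pics/top0.png")
ds=np.load("pics/side0.npy"); Ps=dep("side",uu,vv,ds); ims=cv2.imread("pics/side0.png")
print("table z top", np.median(P[300:340,200:280,2]), "side",np.median(Ps[330:360,260:330,2]))
# canister height maps
np.set_printoptions(linewidth=260)
print("canister z map"); print(P[180:228:1,405:460:1,2].astype(int)[::2, ::2])
for n,Q in(("top",P),("side",Ps)):
    c=(abs(Q[...,0]-480)<90)
    # canister rim
    m=(Q[...,2]>108)&(Q[...,2]<120)
    if n=="top": m&=(uu>400)&(uu<465)&(vv>175)&(vv<235)
    else: m&=(uu>260)&(uu<310)&(vv>140)&(vv<180)
    q=Q[m][:,:2]; (cx,cy),r=cv2.minEnclosingCircle(q.astype(np.float32)); print(n,"rim",len(q),cx,cy,r,np.median(Q[m][:,2]), q.mean(0))
# cap height map
print("cap z"); print(P[198:236,182:222,2].astype(int)[::2])
```

```text
table z top 1.1105035015160638 side -0.4066507125715475
canister z map
[[   8    5    4    7    7   10    4   41   46   66   69   67   70   68   68   66    8    6   11    7    5    8   15   13   12    0    1    5]
 [  10    8    8    5    6    7   57   66   66   68   70   68   88   88   92   89   88  112  115   10    7    6    4    8   10    2    4    0]
 [   7    8    5    7   48   69   65   68   66   85   89   96  112  117   97  103   98  114  113  112  112  112    7    8    8    2    2    2]
 [   7    9   25   52   68   67   68   79   87   90  115  113  111   69   99  105  101  102  103  105  112  113  114    9   10    0    2    0]
 [   8   27   53   61   70   65   84   90   98  112  110  111  101   91  102 1056  100  102  101   99  100  113  114  112  113    2   -2    0]
 [  30   46   61   67   69   79   89   95  109  113  112  101   99  101  100  100  100  104   99  101  101  101  105  112  110    1    3    0]
 [1056   59   67   67   74   88   91  108  112  112  103  103  103  102   97  101   66   96  103  101  102  104   99  108  114  114    3    0]
 [  48   66   67   67   86  
[... 5774 characters left out ...]
  29   37   33   29   33   39   25   21   26   25   23    7    1    0    2    2    1    0]
 [   0    3    1   -1    3    1    0    1    0   21   25   30   28   27   32   32   33   32   32   34   32   33   34   32   31   26   26   26   26   25   17    6    1    1 1056    0    4   -2    4    3]
 [   3    0    0   -1    3   -2    0    0    2    0    0    1   22   24   25   25   25   24   24   25   26   28   26   24   24   24   27   24    9    2    2    0    1    3    1    0    0    0    0   -2]
 [   0    5   -2    0   -1   -5    0    0    0    2    3    2    2    1    0   -1    3    2    0    0   -2    0    1    2    0    4    0    0    0    2    1    1    4    0   -2    0    5 1056    2    2]]
```

Run:
```python
from h import *
np.set_printoptions(suppress=True,precision=3,linewidth=200)
vv,uu=np.mgrid[0:420,0:560]
d=np.load("pics/top0.npy"); P=dep("top",uu,vv,d); img=cv2.imread("pics/top0.png"); g=img.astype(int)
ok=d>0
# bore/slots on seat plane
w=(uu>405)&(uu<462)&(vv>180)&(vv<230)&ok
f,cx,cy,T=K("top"); o=T[:3,3]
ray=np.stack([(uu-cx)/f,-(vv-cy)/f,-np.ones(uu.shape)],-1)@T[:3,:3].T
def pl(z): return (o+ray*((z-o[2])/ray[...,2])[...,None])[...,:2]
c=np.array([556.8,-218.4])
S=pl(101); R=np.hypot(*(np.moveaxis(S-c,-1,0)))
m=w&(R<25)&(P[...,2]<94)
q=S[m]; mu=q.mean(0); C=np.cov((q-mu).T); e,V=np.linalg.eigh(C); a=np.arctan2(V[1,1],V[0,1]); print("bore centre",mu,"n",m.sum(),"slot ang",(a+np.pi/2)%np.pi-np.pi/2, e)
for R0 in (14.5,15.5):
    k=m&(np.hypot(*np.moveaxis(S-mu,-1,0))>R0)
    dd=S[k]-mu; t=np.arctan2(dd[:,1],dd[:,0]); print(R0,k.sum(),"slot dir", np.angle(np.exp(2j*t).sum())/2, dd[np.cos(t)>0].mean(0),dd[np.cos(t)<0].mean(0))
# rim ring: outer fit
m=w&(P[...,2]>106)&(P[...,2]<120)
S2=pl(113); q=S2[m]; print("rim enclosing at 113", cv2.minEnclosingCircle(q.astype(np.float32)))
# notches
# plate
m=(uu>380)&(uu<460)&(vv>165)&(vv<245)&(g.max(-1)<100)&(P[...,2]<14)
k=cv2.morphologyEx(m.astype(np.uint8),cv2.MORPH_OPEN,np.ones((3,3))); 
pts=pl(6)[k>0].astype(np.float32); print("plate",cv2.minAreaRect(pts))
# pipe
m=(uu>412)&(uu<440)&(vv>155)&(vv<178)&(P[...,2]>25)&(P[...,2]<60); q=P[m]; print("pipe",q.mean(0))
# cap
w=(uu>182)&(uu<222)&(vv>198)&(vv<236)&ok
hm=w&(P[...,2]>58)&(P[...,2]<75)&(g[...,2]>150)
print("hub",cv2.minAreaRect(pl(65)[hm].astype(np.float32)),pl(65)[hm].mean(0))
tm=w&(P[...,2]>63)&(P[...,2]<76)&(g[...,2]<110)
n,l,st,ce=cv2.connectedComponentsWithStats(tm.astype(np.uint8))
for i in range(1,n):
    if st[i,4]>10: print("tab",st[i,4],pl(69)[l==i].mean(0),cv2.minAreaRect(pl(69)[l==i].astype(np.float32)))
fm=w&(P[...,2]>21)&(P[...,2]<45); fm=fm|hm|tm
fl=w&(P[...,2]>20); print("ring",cv2.minEnclosingCircle(pl(25)[fl&(P[...,2]<30)].astype(np.float32)))
```

```text
bore centre [ 556.9   -217.595] n 192 slot ang -0.36910561786081253 [32.831 96.196]
14.5 35 slot dir -0.39175384755197584 [15.739 -6.86 ] [-15.572   6.199]
15.5 28 slot dir -0.40717983309624123 [16.059 -7.421] [-16.119   6.496]
rim enclosing at 113 ((557.0134887695312, -217.62979125976562), 38.492225646972656)
plate ((558.112548828125, -221.91258239746094), (112.46163177490234, 127.63031768798828), 89.62264251708984)
pipe [ 626.503 -218.698   49.245]
hub ((536.0261840820312, 228.57962036132812), (23.14267921447754, 29.33205795288086), 33.51163864135742) [535.832 228.854]
tab 36 [549.655 208.033] ((549.3364868164062, 207.66104125976562), (25.21417236328125, 4.790531158447266), 33.58146286010742)
tab 39 [521.879 248.536] ((522.2207641601562, 248.62960815429688), (25.156110763549805, 5.568400859832764), 31.041973114013672)
ring ((535.553466796875, 228.3875274658203), 34.00316619873047)
```

```bash
cat >> h.py <<'E'
from scipy.spatial.transform import Rotation as Ro
def togo(xyz,yaw=None,st=None):
    st=st or arm.read_state(); R=Ro.from_quat(st["ee_rot"]).as_matrix()
    d=R.T@(np.array(xyz)-st["position"]); y=np.arctan2(R[1,0],R[0,0])
    print("t",round(st["clock"],2),"pos",st["position"].round(1),"yaw",round(y,3),"tilt",R[:,2].round(4),"j",st["joints"].round(3),"F",st["contact_force"].round(1),"M",st["wrist_torque"].round(2),"w",round(st["gripper_width"],1))
    print("shift mm (tool)",d.round(1), "twist" , None if yaw is None else round(-((yaw-y+np.pi)%(2*np.pi)-np.pi),3))
E
python3 - <<'E'
from h import *
togo([535.8,228.5,260],-0.98)
E
```

```text
t 0.1 pos [222.2 583.7 302.9] yaw -1.935 tilt [-6.0e-04 -1.9e-03 -1.0e+00] j [ 1.466  0.385  0.007 -0.    -1.194 -0.259] F [ 0.3  0.  -0.3] M [ 0.03 -0.05  0.01] w 85.6
shift mm (tool) [ 220.3 -419.5   43.4] twist -0.955
```

```bash
python3 -m crank '{"delta_pos":[[0.014,-0.027,0.002],[0.016,-0.03,0.002],[0.016,-0.03,0.002],[0.016,-0.03,0.002],[0.016,-0.03,0.002],[0.016,-0.03,0.002],[0.016,-0.03,0.002],[0.016,-0.03,0.002]],"twist":[0,0,0,0,0,0,0,0]}' 1 | tail -5
python3 -m crank '{"delta_pos":[[0.016,-0.03,0.004],[0.016,-0.03,0.004],[0.016,-0.03,0.004],[0.016,-0.03,0.004],[0.016,-0.03,0.004],[0.014,-0.0325,0.004],[0,0,0],[0,0,0]],"twist":[0,0,0,0,0,0,-0.12,-0.12]}' | tail -5
python3 -m crank '{"delta_pos":[[0,0,0],[0,0,0],[0,0,0],[0,0,0],[0,0,0],[0,0,0],[0,0,0]],"twist":[-0.12,-0.12,-0.12,-0.12,-0.12,-0.115,0]}' | tail -5
python3 - <<'E'
from h import *
togo([535.8,228.5,260],-0.98)
p,d=imaging.get_image("top"); cv2.imwrite("pics/top1.png",p)
E
```

```text
clock: 0.77
position: [399.6, 380.4, 287.5]
ee_rot: [-0.568, 0.823, -0.0, -0.0]
contact_force: [0.7, -0.5, 0.2]
gripper_width: 85.5
clock: 1.43
position: [537.0, 227.2, 262.6]
ee_rot: [-0.663, 0.749, 0.0, -0.001]
contact_force: [-0.1, 0.3, 0.3]
gripper_width: 85.3
clock: 2.02
position: [535.9, 229.1, 263.4]
ee_rot: [0.883, -0.47, -0.0, 0.0]
contact_force: [0.2, -0.5, -0.2]
gripper_width: 85.6
t 2.02 pos [535.9 229.1 263.4] yaw -0.978 tilt [-1.e-03 -5.e-04 -1.e+00] j [ 0.682  0.346 -0.158 -0.    -1.068  1.482] F [ 0.2 -0.5 -0.2] M [-0.04  0.04 -0.02] w 85.6
shift mm (tool) [0.4 0.4 3.4] twist 0.002
```

View pics/top1.png

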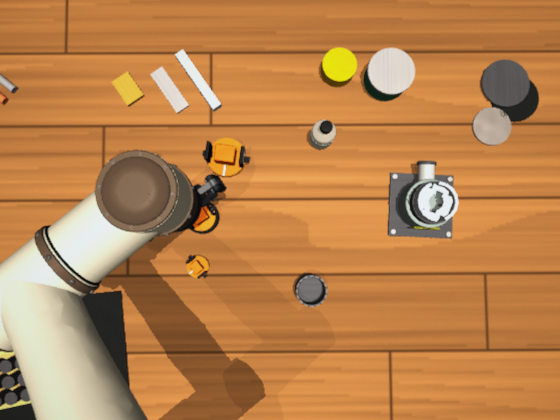

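```bash
python3 -m crank '{"delta_pos":[[0,0,0.03],[0,0,0.03],[0,0,0.03],[0,0,0.02],[0,0,0.015],[0,0,0.01],[0,0,0]],"twist":[0,0,0,0,0,0,0]}' | tail -5
python3 - <<'E'
from h import *
togo([535.8,228.5,113],-0.98)
p,d=imaging.get_image("side"); cv2.imwrite("pics/s2.png",p); crop(p,200,180,360,320,5,"pics/s2c.png")
E
```

```text
clock: 2.65
position: [535.1, 228.5, 126.5]
ee_rot: [0.882, -0.471, -0.001, 0.002]
contact_force: [-0.2, -0.3, 0.3]
gripper_width: 85.5
t 2.65 pos [535.1 228.5 126.5] yaw -0.982 tilt [-0.0041 -0.0028 -1.    ] j [ 6.820e-01  4.980e-01 -3.120e-01 -1.000e-03 -7.660e-01  1.478e+00] F [-0.2 -0.3  0.3] M [-0.01 -0.05 -0.01] w 85.5
shift mm (tool) [ 0.4 -0.6 13.5] twist -0.002
```

View pics/s2c.png

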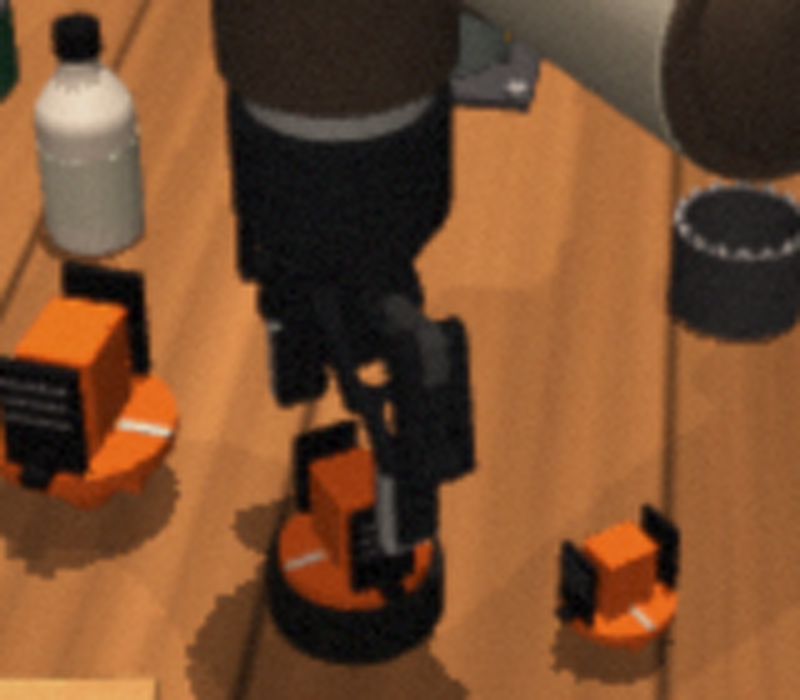

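The crop shows the fingers either side of the black tabs, aligned with them. I'll lower the tool and squeeze.

```bash
python3 -m crank '{"delta_pos":[[0,0,0.005],[0,0,0.005],[0,0,0.004],[0,0,0]],"twist":[0,0,0,0]}' | tail -5
python3 -m crank '{"delta_pos":[[0,0,0],[0,0,0],[0,0,0],[0,0,0],[0,0,0],[0,0,0],[0,0,0],[0,0,0]],"twist":[0,0,0,0,0,0,0,0]}' 0 | tail -5
python3 - <<'E'
from h import *
togo([535.8,228.5,112],-0.98)
p,d=imaging.get_image("side"); crop(p,220,200,340,320,5,"pics/s3c.png")
E
```

```text
clock: 3.03
position: [535.9, 229.1, 114.5]
ee_rot: [0.882, -0.471, -0.0, 0.0]
contact_force: [-0.6, -0.2, -0.0]
gripper_width: 85.4
clock: 3.7
position: [536.8, 229.6, 117.9]
ee_rot: [0.883, -0.47, 0.001, -0.001]
contact_force: [-4.2, 0.2, 13.7]
gripper_width: 34.7
t 3.7 pos [536.8 229.6 117.9] yaw -0.978 tilt [ 2.7e-03  9.0e-04 -1.0e+00] j [ 6.82e-01  5.10e-01 -3.19e-01  1.00e-03 -7.40e-01  1.48e+00] F [-4.2  0.2 13.7] M [-0.28  1.15  0.01] w 34.7
shift mm (tool) [0.4 1.5 5.9] twist 0.002
```

View pics/s3c.png

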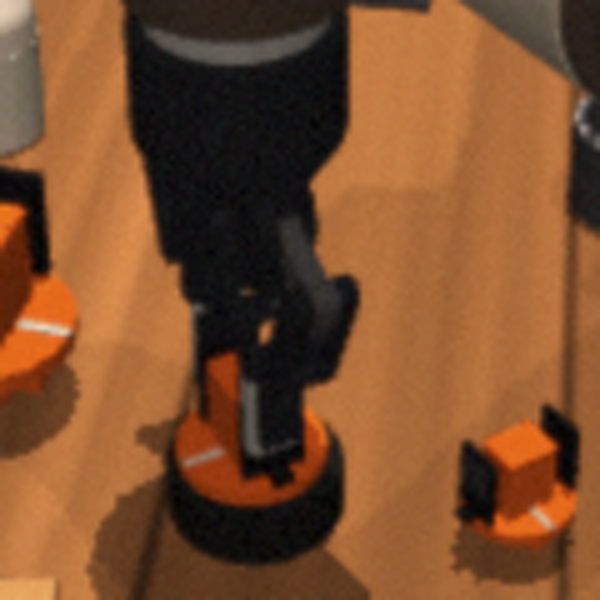

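```bash
python3 -m crank '{"delta_pos":[[0,0,0],[0,0,0]],"twist":[0,0]}' | tail -5
python3 - <<'E'
from h import *
np.set_printoptions(suppress=True,precision=1,linewidth=220)
togo([535.8,228.5,112],-0.98)
p,d=imaging.get_image("side"); crop(p,250,260,290,305,12,"pics/s4c.png")
vv,uu=np.mgrid[0:420,0:560]; P=dep("side",uu,vv,d)
for u in (272,276,280):
    print(u); 
    for v in range(272,302,2): print(v,P[v,u],p[v,u])
E
```

```text
clock: 3.92
position: [536.8, 229.6, 117.9]
ee_rot: [0.883, -0.47, 0.001, -0.001]
contact_force: [-4.3, -0.4, 14.6]
gripper_width: 34.6
t 3.92 pos [536.8 229.6 117.9] yaw -0.978 tilt [ 0.  0. -1.] j [ 0.7  0.5 -0.3  0.  -0.7  1.5] F [-4.3 -0.4 14.6] M [-0.3  1.2 -0. ] w 34.6
shift mm (tool) [0.4 1.5 5.9] twist 0.002
272
272 [525.2 269.5 104.1] [20 18 20]
274 [525.3 269.5  99.6] [11 14 11]
276 [524.6 274.3  99.2] [16 17 17]
278 [527.4 256.7  79.3] [22 25 24]
280 [527.2 258.8  76.6] [19 20 19]
282 [527.4 258.1  71.2] [22 21 21]
284 [527.5 257.6  66.1] [23 21 23]
286 [527.6 257.6  61.3] [28 27 28]
288 [527.9 256.6  55.6] [23 27 29]
290 [528.5 253.4  47.7] [60 64 67]
292 [529.3 248.4  38.3] [13  8 11]
294 [529.3 249.2  34. ] [ 7 15 40]
296 [529.  251.5  31.2] [ 15  55 150]
298 [528.4 256.2  30.7] [ 14  54 148]
300 [528.2 257.8  27.2] [ 12  47 125]
276
272 [516.1 284.9 117.8] [17 17 18]
274 [516.2 284.2 112.8] [14 12 15]
276 [517.  278.8 103.7] [18 14 14]
278 [517.4 276.6  97.3] [15 17 16]
280 [520.6 254.1  73.1] [15 19 16]
282 [520.9 252.7  67.1] [17 16 15]
284 [520.5 256.3  65.6] [16 16 17]
286 [520.9 253.6  58.4] [15 15 15]
288 [520.7 255.7  55.5] [25 22 22]
290 [522.2 245.8  41.5] [15 17 16]
292 [522.2 245.7  36.5] [11 10 14]
294 [521.3 252.4  37.8] [ 9  5 10]
296 [521.2 253.7  34.1] [ 4 11 31]
298 [521.2 254.7  30. ] [ 16  47 128]
300 [521.2 254.5  24.8] [15 28 55]
280
272 [510.1 279.2 113.5] [18 18 17]
274 [511.5 268.6 100.1] [21 20 20]
276 [511.2 270.5  97.3] [18 21 23]
278 [515.2 239.9  66.1] [35 52 75]
280 [515.2 240.2  61.7] [37 53 82]
282 [515.5 238.6  55.4] [22 50 95]
284 [515.3 239.9  51.7] [22 28 53]
286 [515.2 241.2  48. ] [21 29 53]
288 [515.4 240.3  42.2] [12 17 47]
290 [515.5 239.5  36.6] [15 20 44]
292 [515.8 237.6  29.8] [12 36 99]
294 [514.9 245.2  31.9] [ 12  56 151]
296 [514.6 247.5  29. ] [ 11  47 126]
298 [514.6 248.1  24.5] [14 31 73]
300 [514.  252.9  24. ] [16 16 18]
```

View pics/s4c.png

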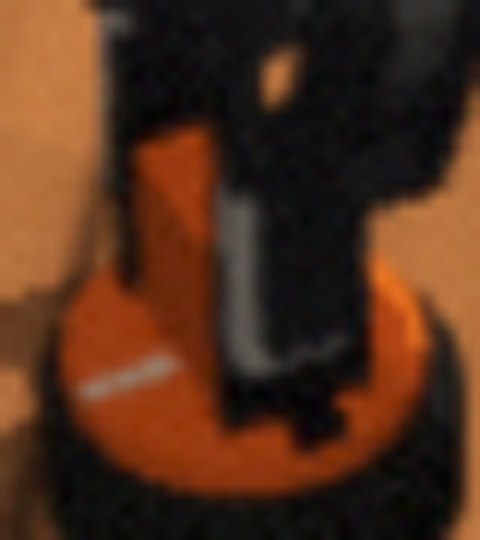

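The finger's lower edge is at z≈47 mm, above the teeth, and the tab below it is about 22 mm from the axis, so it is squeezed in. Lift.

```bash
python3 -m crank '{"delta_pos":[[0,0,-0.004],[0,0,-0.006],[0,0,-0.01],[0,0,-0.015],[0,0,-0.015],[0,0,0],[0,0,0]],"twist":[0,0,0,0,0,0,0]}' | tail -5
python3 - <<'E'
from h import *
np.set_printoptions(suppress=True,precision=3,linewidth=220)
togo([535.8,228.5,162],-0.98)
p,d=imaging.get_image("side"); crop(p,220,180,340,320,5,"pics/s5c.png")
E
```

```text
clock: 4.55
position: [536.3, 229.4, 165.7]
ee_rot: [0.882, -0.471, 0.0, -0.001]
contact_force: [-0.4, 0.3, -1.4]
gripper_width: 34.1
t 4.55 pos [536.3 229.4 165.7] yaw -0.98 tilt [ 0.001  0.001 -1.   ] j [ 0.682  0.447 -0.276 -0.    -0.846  1.48 ] F [-0.4  0.3 -1.4] M [-0.04  0.05  0.05] w 34.1
shift mm (tool) [0.5 1.  3.6] twist 0.0
```

View pics/s5c.png

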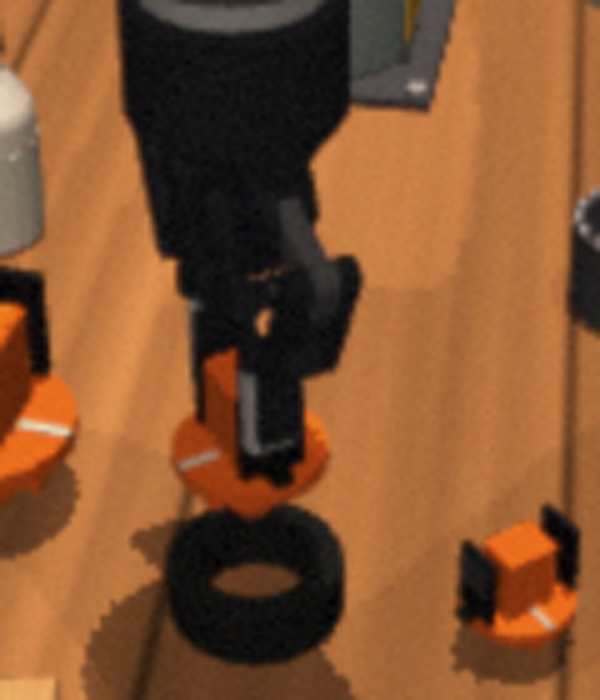

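```bash
python3 -m crank '{"delta_pos":[[0,0,-0.008],[0,0,-0.012],[0,0,-0.015],[0,0,-0.015],[0,0,-0.015],[0,0,-0.013],[0,0,-0.012],[0,0,-0.008]],"twist":[0.12,0.12,0.12,0.12,0.12,0.12,0.12,0.12]}' | tail -5
python3 - <<'E'
from h import *
np.set_printoptions(suppress=True,precision=3,linewidth=220)
togo([557,-217.6,263],-1.96)
p,d=imaging.get_image("side"); crop(p,200,100,340,260,4,"pics/s6c.png")
E
```

```text
clock: 5.27
position: [536.0, 229.1, 262.8]
ee_rot: [-0.563, 0.826, 0.0, -0.001]
contact_force: [0.5, 0.3, -2.0]
gripper_width: 34.3
t 5.27 pos [536.  229.1 262.8] yaw -1.946 tilt [-0.001 -0.001 -1.   ] j [ 0.682  0.346 -0.159 -0.    -1.067  0.514] F [ 0.5  0.3 -2. ] M [-0.02 -0.04 -0.02] w 34.3
shift mm (tool) [ 408.  -183.1   -0. ] twist 0.014
```

View pics/s6c.png

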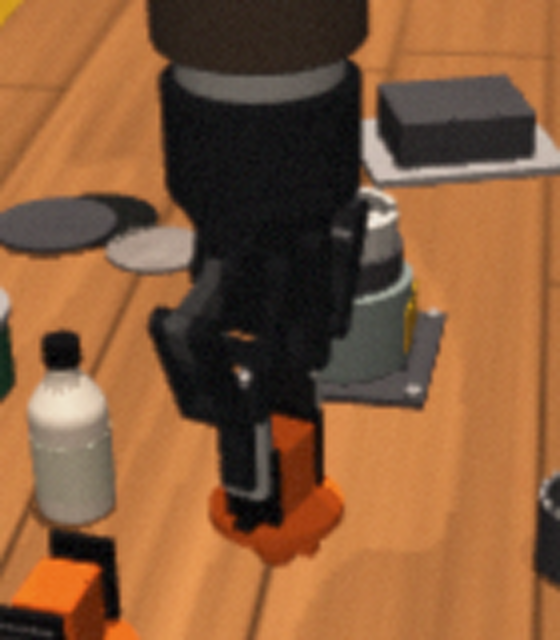

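```bash
python3 -m crank '{"delta_pos":[[0.02,-0.009,0],[0.029,-0.013,0],[0.031,-0.014,0],[0.031,-0.014,0],[0.031,-0.014,0],[0.031,-0.014,0],[0.031,-0.014,0],[0.031,-0.014,0]],"twist":[0,0,0,0,0,0,0,0]}' | tail -5
python3 -m crank '{"delta_pos":[[0.031,-0.014,0],[0.031,-0.014,0],[0.031,-0.014,0],[0.031,-0.014,0],[0.03,-0.0135,0],[0.019,-0.0075,0],[0,0,0],[0,0,0]],"twist":[0,0,0,0,0,0,0,0]}' | tail -5
python3 - <<'E'
from h import *
np.set_printoptions(suppress=True,precision=3,linewidth=220)
togo([557,-217.6,263],-1.96)
p,d=imaging.get_image("side"); crop(p,220,60,360,200,4,"pics/s7c.png"); np.save("pics/s7.npy",d); cv2.imwrite("pics/s7.png",p)
p,d=imaging.get_image("top"); np.save("pics/t7.npy",d); cv2.imwrite("pics/t7.png",p)
E
```

```text
clock: 5.98
position: [549.5, -29.8, 261.3]
ee_rot: [-0.567, 0.824, 0.001, -0.001]
contact_force: [1.2, 0.0, -1.2]
gripper_width: 34.5
clock: 6.65
position: [559.0, -218.2, 260.9]
ee_rot: [-0.565, 0.825, 0.001, -0.001]
contact_force: [0.5, 0.4, -1.6]
gripper_width: 34.4
t 6.65 pos [ 559.  -218.2  260.9] yaw -1.94 tilt [-0.003  0.001 -1.   ] j [-0.103  0.377 -0.117 -0.001 -1.081  1.304] F [ 0.5  0.4 -1.6] M [ 0.06 -0.04  0.01] w 34.4
shift mm (tool) [ 0.1  2.1 -2.1] twist 0.02
```

View pics/s7c.png

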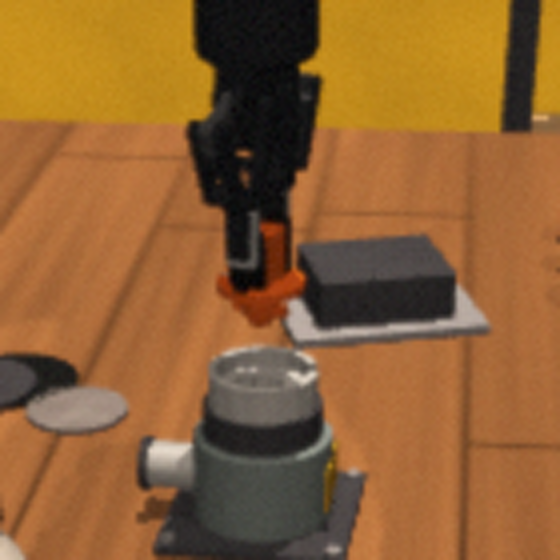

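View pics/t7.png

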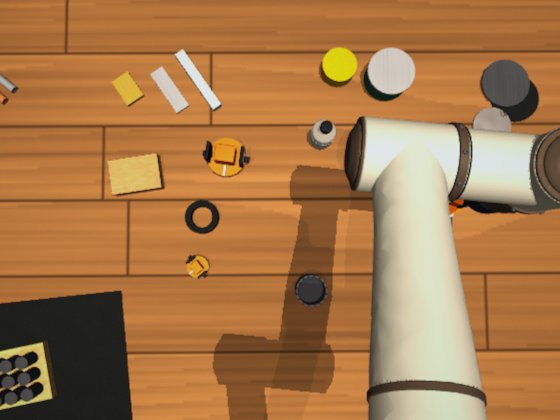

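```bash
cat >> h.py <<'E'
from scipy.optimize import least_squares
def sideray(): 
    f,cx,cy,T=K("side"); vv,uu=np.mgrid[0:420,0:560]
    return T[:3,3],np.stack([(uu-cx)/f,-(vv-cy)/f,-np.ones(uu.shape)],-1)@T[:3,:3].T
E
python3 - <<'E'
from h import *
np.set_printoptions(suppress=True,precision=2,linewidth=220)
p=cv2.imread("pics/s7.png"); d=np.load("pics/s7.npy"); vv,uu=np.mgrid[0:420,0:560]; P=dep("side",uu,vv,d)
hsv=cv2.cvtColor(p,cv2.COLOR_BGR2HSV)
m=(uu>265)&(uu<302)&(vv>110)&(vv<145)&(hsv[...,1]>200)&(hsv[...,0]<12)&(hsv[...,2]>60)
Q=P[m]; near=(np.hypot(Q[:,0]-558,Q[:,1]+217)<45); Q=Q[near]; print(len(Q),Q[:,2].min(),Q[:,2].max())
print(np.histogram(Q[:,2],bins=np.arange(138,216,4)))
for v in range(112,144,2): 
    us=[u for u in range(268,300) if m[v,u]]; print(v,us[0] if us else None,us[-1] if us else None,[P[v,u].astype(int).tolist() for u in us[::5]])
# expected projections
for off in (115,117,119):
    z=260.9-off; print(off,"origin",proj("side",[558,-217,z]),"flange L/R",proj("side",[587,-217,z+27]),proj("side",[529,-217,z+27]))
# rim extents in side view
print("rim expected",proj("side",[557+37,-217.6,112]),proj("side",[557-37,-217.6,112]),proj("side",[557,-217.6+37,112]),proj("side",[557,-217.6-37,112]))
E
python3 - <<'E'
from h import *
s=cv2.imread("pics/s7.png"); crop(s,260,105,310,185,7,"pics/s7d.png")
E
```

```text
219 144.601808842604 209.05322484654175
(array([ 0,  1,  6,  9, 20,  9,  1, 12, 69, 29,  5,  7,  7,  6,  4,  8, 10, 16,  0]), array([138, 142, 146, 150, 154, 158, 162, 166, 170, 174, 178, 182, 186, 190, 194, 198, 202, 206, 210, 214]))
112 None None []
114 None None []
116 285 290 [[557, -221, 207], [544, -224, 207]]
118 286 290 [[553, -208, 207]]
120 286 290 [[552, -200, 204]]
122 286 290 [[552, -199, 200]]
124 287 290 [[550, -206, 192]]
126 287 290 [[550, -203, 188]]
128 287 294 [[549, -203, 183], [539, -227, 174]]
130 274 295 [[584, -208, 174], [548, -208, 175], [535, -210, 175]]
132 275 295 [[580, -200, 172], [559, -199, 173], [547, -201, 173], [534, -201, 173]]
134 276 290 [[577, -194, 169], [564, -191, 170], [551, -191, 171]]
136 278 289 [[575, -217, 154], [560, -208, 158], [547, -206, 160]]
138 281 290 [[566, -211, 151], [552, -206, 154]]
140 283 286 [[560, -206, 148]]
142 None None []
115 origin (np.float64(284.5121858622957), np.float64(139.50610198953933)) flange L/R (np.float64(273.37796584156376), np.float64(129.29267528212057)) (np.float64(295.65599504795705), np.float64(130.0808962001704))
117 origin (np.float64(284.51419883061794), np.float64(140.223289184265)) flange L/R (np.float64(273.39093626099265), np.float64(130.0273294656495)) (np.float64(295.64703100361885), np.float64(130.8190481105466))
119 origin (np.float64(284.5162078888409), np.float64(140.9390832755442)) flange L/R (np.float64(273.4038812250462), np.float64(130.76054183782352)) (np.float64(295.6380846541648), np.float64(131.55574292052805))
rim expected (np.float64(271.1986924447682), np.float64(150.83604899264648)) (np.float64(298.7878648969427), np.float64(151.9682850183787)) (np.float64(283.36453474200715), np.float64(157.22739506419447)) (np.float64(286.439891622957), np.float64(145.87875157344547))
```

View pics/s7d.png

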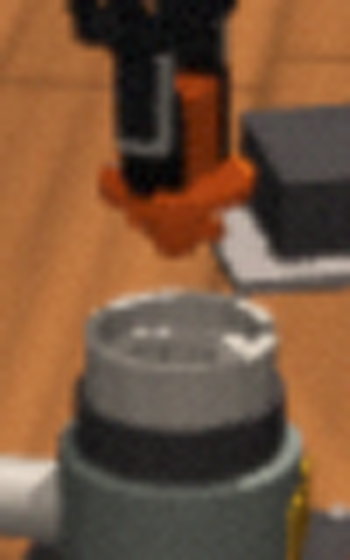

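Run:
```python
from h import *
np.set_printoptions(suppress=True,precision=3,linewidth=220)
p=cv2.imread("pics/s7.png"); d=np.load("pics/s7.npy"); vv,uu=np.mgrid[0:420,0:560]; P=dep("side",uu,vv,d)
hsv=cv2.cvtColor(p,cv2.COLOR_BGR2HSV)
m=(uu>265)&(uu<302)&(vv>125)&(vv<138)&(hsv[...,1]>180)&(hsv[...,0]<14)&(hsv[...,2]>50)&(P[...,2]>166)&(P[...,2]<180)&(P[...,1]>-245)
Q=P[m]
A=np.c_[Q[:,0]-558,Q[:,1]+217,np.ones(len(Q))]
r=least_squares(lambda x:A@x-Q[:,2],[0,0,173],loss="soft_l1"); print(len(Q),r.x, np.std(A@r.x-Q[:,2]))
for v in range(124,138): print(v,"".join("#" if m[v,u] else "." for u in range(268,302)))
for u in range(272,298,2): 
    k=m[:,u]; print(u, P[:,u][k].mean(0) if k.any() else None)
```

```text
120 [ -0.004  -0.06  173.732] 2.2325922903125637
124 ..................................
125 ..................................
126 .......................#..........
127 .......................###........
128 ....................#######.......
129 ......###...........########......
130 ......####........##########......
131 ......#####.......##########......
132 ......#####...##############......
133 ......#####################.......
134 .......#################..........
135 ...........############...........
136 ..................................
137 ..................................
272 None
274 [ 584.3   -208.792  171.539]
276 [ 578.3   -202.749  172.773]
278 [ 571.835 -192.547  174.284]
280 [ 566.265 -188.682  172.001]
282 [ 561.687 -193.18   171.746]
284 [ 556.421 -191.904  172.449]
286 [ 551.612 -194.645  174.235]
288 [ 547.327 -202.461  174.044]
290 [ 542.507 -205.604  173.021]
292 [ 538.177 -213.896  174.024]
294 [ 533.079 -214.8    172.492]
296 None
```

```bash
python3 -m crank '{"delta_pos":[[0,0,0.01],[0,0,0.01],[0,0,0.01],[0,0,0.008],[0,0,0.006],[0,0,0.003],[0,0,0]],"twist":[0.02,0,0,0,0,0,0]}' | tail -5
python3 - <<'E'
from h import *
np.set_printoptions(suppress=True,precision=3,linewidth=220)
togo([557,-217.6,193],-1.96)
p,d=imaging.get_image("side"); crop(p,250,80,330,190,6,"pics/s8c.png")
E
```

```text
clock: 7.33
position: [559.4, -217.1, 214.8]
ee_rot: [-0.557, 0.83, 0.001, -0.001]
contact_force: [0.5, 0.1, -1.1]
gripper_width: 34.4
t 7.33 pos [ 559.4 -217.1  214.8] yaw -1.959 tilt [-0.002  0.    -1.   ] j [-0.101  0.419 -0.177 -0.    -0.977  1.283] F [ 0.5  0.1 -1.1] M [-0.01 -0.02 -0.04] w 34.4
shift mm (tool) [ 1.3  2.  21.8] twist 0.001
```

View pics/s8c.png

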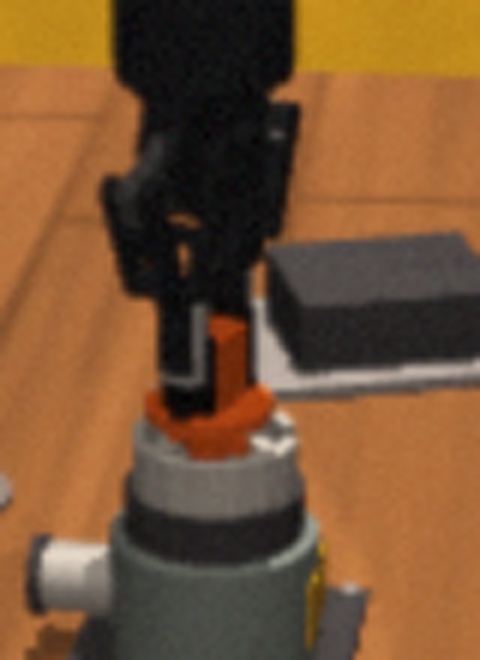

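Run:
```python
from h import *
for z in (10,50,80,112,124,127): print(z,[round(float(v),2) for v in proj("side",[557,-217.6,z])])
s=cv2.imread("pics/side0.png"); d=np.load("pics/side0.npy"); vv,uu=np.mgrid[0:420,0:560]; P=dep("side",uu,vv,d)
w=(uu>250)&(uu<320)&(vv>135)&(vv<200)&(np.hypot(P[...,0]-557,P[...,1]+217)<60)
for zl,zh in((75,85),(92,108),(108,118)):
    m=w&(P[...,2]>zl)&(P[...,2]<zh)
    for v in range(140,180,3):
        us=np.where(m[v])[0]
        if len(us)>6: print(zl,v,us[0],us[-1],(us[0]+us[-1])/2)
```

```text
10 [285.02, 185.18]
50 [284.99, 172.31]
80 [284.97, 162.35]
112 [284.94, 151.4]
124 [284.93, 147.21]
127 [284.93, 146.15]
75 167 272 298 285.0
75 170 278 293 285.5
92 149 277 293 285.0
92 152 274 298 286.0
92 155 277 298 287.5
92 158 272 298 285.0
92 161 273 298 285.5
92 164 279 289 284.0
108 149 273 297 285.0
108 155 272 297 284.5
108 158 279 291 285.0
```

```bash
python3 -m crank '{"delta_pos":[[0.0005,0.0015,0.002],[0,0,0.002],[0,0,0.002],[0,0,0.001],[0,0,0]],"twist":[0,0,0,0,0]}' | tail -5
python3 - <<'E'
from h import *
np.set_printoptions(suppress=True,precision=3,linewidth=220)
togo([557,-217.6,193],-1.96)
E
```

```text
clock: 7.8
position: [558.0, -217.2, 208.8]
ee_rot: [-0.557, 0.83, 0.0, -0.0]
contact_force: [0.1, 0.2, -0.8]
gripper_width: 34.5
t 7.8 pos [ 558.  -217.2  208.8] yaw -1.96 tilt [-0.  0. -1.] j [-0.101  0.423 -0.188 -0.    -0.96   1.283] F [ 0.1  0.2 -0.8] M [0.01 0.   0.02] w 34.5
shift mm (tool) [ 0.7  0.8 15.8] twist 0.0
```

```bash
python3 -m crank '{"delta_pos":[[0,0,0.001],[0,0,0.001],[0,0,0.001],[0,0,0.001],[0,0,0]],"twist":[0,0,0,0,0]}' | tail -5
python3 - <<'E'
from h import *
np.set_printoptions(suppress=True,precision=3,linewidth=220)
togo([557,-217.6,193],-1.96)
E
```

```text
clock: 8.22
position: [558.0, -217.2, 204.6]
ee_rot: [-0.557, 0.83, 0.0, -0.0]
contact_force: [1.0, -0.2, -0.7]
gripper_width: 34.2
t 8.22 pos [ 558.  -217.2  204.6] yaw -1.96 tilt [-0.001  0.    -1.   ] j [-0.101  0.427 -0.193 -0.    -0.951  1.283] F [ 1.  -0.2 -0.7] M [ 0.01 -0.   -0.05] w 34.2
shift mm (tool) [ 0.8  0.8 11.6] twist 0.0
```

```bash
python3 -m crank '{"delta_pos":[[0,0,0.001],[0,0,0.001],[0,0,0.001],[0,0,0.001],[0,0,0]],"twist":[0,0,0,0,0]}' | tail -5
python3 - <<'E'
from h import *
np.set_printoptions(suppress=True,precision=3,linewidth=220)
togo([557,-217.6,193],-1.96)
E
```

```text
clock: 8.63
position: [558.0, -217.2, 200.6]
ee_rot: [-0.557, 0.83, 0.0, -0.0]
contact_force: [-0.1, -0.2, -1.7]
gripper_width: 34.4
t 8.63 pos [ 558.  -217.2  200.6] yaw -1.96 tilt [-0.001  0.    -1.   ] j [-0.101  0.431 -0.198 -0.    -0.943  1.283] F [-0.1 -0.2 -1.7] M [ 0.03 -0.05  0.05] w 34.4
shift mm (tool) [0.8 0.8 7.6] twist 0.0
```

```bash
python3 -m crank '{"delta_pos":[[0,0,0.001],[0,0,0.001],[0,0,0.001],[0,0,0.001],[0,0,0]],"twist":[0,0,0,0,0]}' | tail -5
python3 - <<'E'
from h import *
np.set_printoptions(suppress=True,precision=3,linewidth=220)
togo([557,-217.6,193],-1.96)
E
python3 -m crank '{"delta_pos":[[0,0,0.001],[0,0,0.001],[0,0,0]],"twist":[0,0,0]}' | tail -5
python3 - <<'E'
from h import *
np.set_printoptions(suppress=True,precision=3,linewidth=220)
togo([557,-217.6,193],-1.96)
E
```

```text
clock: 9.05
position: [558.0, -217.2, 196.6]
ee_rot: [-0.557, 0.83, 0.0, -0.0]
contact_force: [0.2, -0.0, -0.5]
gripper_width: 34.3
t 9.05 pos [ 558.  -217.2  196.6] yaw -1.96 tilt [-0.001  0.    -1.   ] j [-0.101  0.435 -0.202 -0.    -0.934  1.283] F [ 0.2 -0.  -0.5] M [ 0.02 -0.05  0.06] w 34.3
shift mm (tool) [0.8 0.8 3.6] twist 0.0
clock: 9.3
position: [558.1, -217.2, 194.7]
ee_rot: [-0.557, 0.83, 0.0, -0.0]
contact_force: [0.5, 0.1, -1.8]
gripper_width: 34.5
t 9.3 pos [ 558.1 -217.2  194.7] yaw -1.96 tilt [-0.  0. -1.] j [-0.101  0.438 -0.204 -0.    -0.929  1.283] F [ 0.5  0.1 -1.8] M [-0.05 -0.04 -0.01] w 34.5
shift mm (tool) [0.8 0.8 1.7] twist 0.0
```

The lugs dropped into the slots without contact. I'll seat the cap gently.

```bash
python3 -m crank '{"delta_pos":[[0,0,0.001],[0,0,0.001],[0,0,0]],"twist":[0,0,0]}' | tail -5
python3 -m crank '{"delta_pos":[[0,0,0.001],[0,0,0.001],[0,0,0]],"twist":[0,0,0]}' | tail -5
python3 - <<'E'
from h import *
np.set_printoptions(suppress=True,precision=3,linewidth=220)
togo([557,-217.6,193],-1.96)
p,d=imaging.get_image("side"); crop(p,250,80,330,190,6,"pics/s9c.png")
E
```

```text
clock: 9.55
position: [558.2, -217.2, 193.1]
ee_rot: [-0.557, 0.83, -0.0, 0.0]
contact_force: [-0.5, 1.0, -0.5]
gripper_width: 34.2
clock: 9.8
position: [558.3, -217.2, 193.0]
ee_rot: [-0.558, 0.83, -0.001, 0.0]
contact_force: [-3.0, 1.5, 9.0]
gripper_width: 34.0
t 9.8 pos [ 558.3 -217.2  193. ] yaw -1.959 tilt [ 0.001 -0.001 -1.   ] j [-0.101  0.439 -0.207  0.001 -0.924  1.283] F [-3.   1.5  9. ] M [ 0.67  1.04 -0.03] w 34.0
shift mm (tool) [0.8 1.  0. ] twist 0.001
```

View pics/s9c.png

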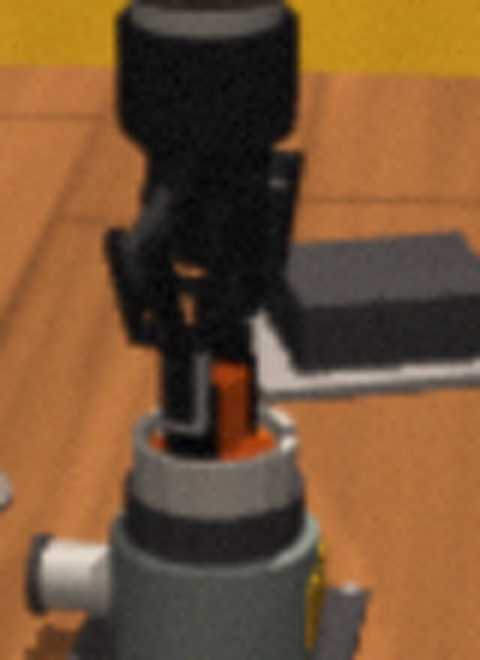

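Seated at TCP z 193.0, which is the expected home height, with 9 N of contact. Now turn clockwise.

```bash
python3 -m crank '{"delta_pos":[[0,0,-0.001],[0,0,0],[0,0,0],[0,0,0],[0,0,0]],"twist":[0,0.1,0.1,0.1,0]}' | tail -5
python3 - <<'E'
from h import *
np.set_printoptions(suppress=True,precision=3,linewidth=220)
togo([557,-217.6,193],-3.01)
E
python3 -m crank '{"delta_pos":[[0,0,0],[0,0,0],[0,0,0],[0,0,0]],"twist":[0.1,0.1,0.1,0]}' | tail -5
python3 - <<'E'
from h import *
np.set_printoptions(suppress=True,precision=3,linewidth=220)
togo([557,-217.6,193],-3.01)
E
```

```text
clock: 10.27
position: [558.4, -217.6, 193.1]
ee_rot: [-0.426, 0.905, -0.001, 0.0]
contact_force: [-1.8, -0.3, 4.7]
gripper_width: 34.4
t 10.27 pos [ 558.4 -217.6  193.1] yaw -2.261 tilt [ 0.001 -0.001 -1.   ] j [-0.101  0.439 -0.206  0.001 -0.924  0.981] F [-1.8 -0.3  4.7] M [-0.11  0.52 -0.05] w 34.4
shift mm (tool) [0.9 1.1 0.1] twist 0.749
clock: 10.6
position: [558.1, -217.7, 193.1]
ee_rot: [-0.287, 0.958, -0.001, -0.0]
contact_force: [-2.1, -1.6, 5.9]
gripper_width: 34.4
t 10.6 pos [ 558.1 -217.7  193.1] yaw -2.56 tilt [ 0.    -0.001 -1.   ] j [-0.101  0.439 -0.207  0.001 -0.925  0.682] F [-2.1 -1.6  5.9] M [-0.26  0.79 -0.05] w 34.4
shift mm (tool) [0.9 0.7 0.1] twist 0.45
```

```bash
python3 -m crank '{"delta_pos":[[0,0,0],[0,0,0],[0,0,0],[0,0,0]],"twist":[0.1,0.1,0.08,0]}' | tail -5
python3 - <<'E'
from h import *
np.set_printoptions(suppress=True,precision=3,linewidth=220)
togo([557,-217.6,193],-3.01)
E
python3 -m crank '{"delta_pos":[[0,0,0],[0,0,0],[0,0,0]],"twist":[0.04,0.03,0]}' | tail -5
python3 - <<'E'
from h import *
np.set_printoptions(suppress=True,precision=3,linewidth=220)
togo([557,-217.6,193],-3.01)
E
```

```text
clock: 10.93
position: [557.8, -217.7, 193.1]
ee_rot: [-0.151, 0.989, -0.001, -0.0]
contact_force: [-3.4, 0.0, 6.9]
gripper_width: 34.4
t 10.93 pos [ 557.8 -217.7  193.1] yaw -2.839 tilt [-0.001 -0.001 -1.   ] j [-0.102  0.439 -0.207  0.001 -0.925  0.403] F [-3.4  0.   6.9] M [-0.21  1.02 -0.08] w 34.4
shift mm (tool) [0.8 0.4 0.1] twist 0.171
clock: 11.18
position: [557.7, -217.7, 193.0]
ee_rot: [-0.117, 0.993, -0.0, -0.001]
contact_force: [-3.7, -0.7, 6.6]
gripper_width: 34.5
t 11.18 pos [ 557.7 -217.7  193. ] yaw -2.907 tilt [-0.001 -0.001 -1.   ] j [-0.102  0.439 -0.207  0.001 -0.925  0.335] F [-3.7 -0.7  6.6] M [-0.21  1.07  0.04] w 34.5
shift mm (tool) [0.7 0.3 0. ] twist 0.103
```

```bash
cat > q.py <<'E'
from h import *
np.set_printoptions(suppress=True,precision=3,linewidth=220)
togo([557,-217.6,193],-3.01)
E
python3 -m crank '{"delta_pos":[[0,0,0],[0,0,0],[0,0,0]],"twist":[0.03,0.02,0]}' | tail -2; python3 q.py
python3 -m crank '{"delta_pos":[[0,0,0],[0,0,0],[0,0,0]],"twist":[0.02,0.02,0]}' | tail -2; python3 q.py
```

```text
contact_force: [-3.9, 0.4, 7.3]
gripper_width: 34.1
t 11.43 pos [ 557.4 -217.7  193. ] yaw -2.957 tilt [-0.002 -0.001 -1.   ] j [-0.102  0.439 -0.207  0.001 -0.926  0.285] F [-3.9  0.4  7.3] M [-0.14  1.35  0.12] w 34.1
shift mm (tool) [0.3 0.2 0. ] twist 0.053
contact_force: [-5.0, 0.3, 8.5]
gripper_width: 34.3
t 11.68 pos [ 556.9 -217.6  193.1] yaw -2.997 tilt [-0.003 -0.001 -1.   ] j [-0.102  0.439 -0.208  0.001 -0.928  0.246] F [-5.   0.3  8.5] M [-0.07  1.67  0.12] w 34.3
shift mm (tool) [-0.1  0.   0.1] twist 0.013
```

```bash
python3 -m crank '{"delta_pos":[[0,0,0],[0,0,0]],"twist":[0.02,0]}' | tail -2; python3 q.py
python3 -m crank '{"delta_pos":[[0,0,0],[0,0,0]],"twist":[0.02,0]}' | tail -2; python3 q.py
```

```text
contact_force: [-6.1, -0.6, 9.0]
gripper_width: 34.4
t 11.85 pos [ 556.7 -217.6  193. ] yaw -3.017 tilt [-0.004 -0.001 -1.   ] j [-0.102  0.439 -0.208  0.001 -0.928  0.226] F [-6.1 -0.6  9. ] M [0.12 1.83 0.16] w 34.4
shift mm (tool) [-0.3 -0.   0. ] twist -0.007
contact_force: [-6.8, 0.4, 9.8]
gripper_width: 34.4
t 12.02 pos [ 556.4 -217.6  193.1] yaw -3.036 tilt [-0.004 -0.001 -1.   ] j [-0.102  0.438 -0.208  0.001 -0.929  0.206] F [-6.8  0.4  9.8] M [0.08 2.   0.25] w 34.4
shift mm (tool) [-0.6 -0.   0. ] twist -0.026
```

```bash
python3 -m crank '{"delta_pos":[[0,0,0],[0,0,0]],"twist":[0.02,0]}' | tail -2; python3 q.py
python3 -m crank '{"delta_pos":[[0,0,0],[0,0,0]],"twist":[0.02,0]}' | tail -2; python3 q.py
python3 - <<'E'
from h import *
p,d=imaging.get_image("side"); crop(p,255,110,315,180,8,"pics/s10c.png")
E
```

```text
contact_force: [-6.1, -0.3, 9.8]
gripper_width: 34.1
t 12.18 pos [ 556.4 -217.6  193.1] yaw -3.055 tilt [-0.005 -0.001 -1.   ] j [-0.101  0.438 -0.208  0.002 -0.929  0.187] F [-6.1 -0.3  9.8] M [0.08 2.05 0.49] w 34.1
shift mm (tool) [-0.6 -0.1  0.1] twist -0.045
contact_force: [-6.3, -0.3, 9.0]
gripper_width: 34.3
t 12.35 pos [ 556.3 -217.6  193. ] yaw -3.074 tilt [-0.005 -0.001 -1.   ] j [-0.101  0.438 -0.208  0.002 -0.929  0.168] F [-6.3 -0.3  9. ] M [0.12 2.02 0.65] w 34.3
shift mm (tool) [-0.7 -0.1  0. ] twist -0.064
```

View pics/s10c.png

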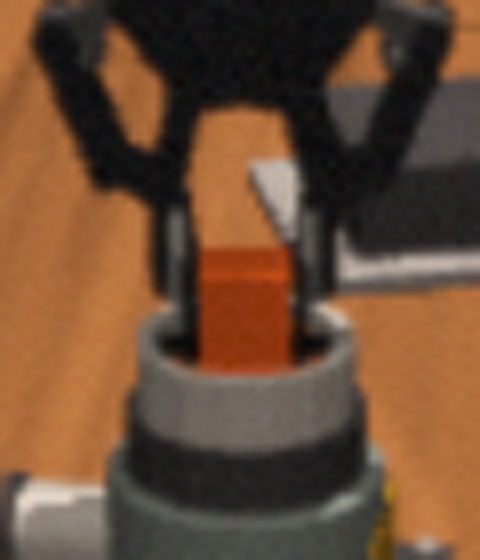

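```bash
python3 -m crank '{"delta_pos":[[0.0015,0,-0.0015],[0,0,-0.001],[0,0,0]],"twist":[-0.01,-0.01,0]}' | tail -2; python3 q.py
```

```text
contact_force: [-0.3, -2.7, -3.7]
gripper_width: 34.2
t 12.65 pos [ 556.  -217.5  193.2] yaw -3.058 tilt [-0.002  0.    -1.   ] j [-0.102  0.437 -0.21   0.    -0.927  0.186] F [-0.3 -2.7 -3.7] M [-0.75  0.41  0.54] w 34.2
shift mm (tool) [-1.  -0.2  0.2] twist -0.048
```

```bash
python3 -m crank '{"delta_pos":[[0,0,0],[0,0,0],[0,0,0],[0,0,0],[0,0,0],[0,0,0]],"twist":[0,0,0,0,0,0]}' 1 | tail -2; python3 q.py
python3 - <<'E'
from h import *
p,d=imaging.get_image("side"); crop(p,255,110,315,180,8,"pics/s11c.png")
E
```

```text
contact_force: [0.5, -0.1, -0.5]
gripper_width: 85.4
t 13.15 pos [ 557.3 -217.3  195.3] yaw -3.06 tilt [ 0.002 -0.    -1.   ] j [-0.101  0.435 -0.207  0.    -0.927  0.183] F [ 0.5 -0.1 -0.5] M [ 0.   -0.01  0.04] w 85.4
shift mm (tool) [ 0.3 -0.3  2.3] twist -0.05
```

View pics/s11c.png

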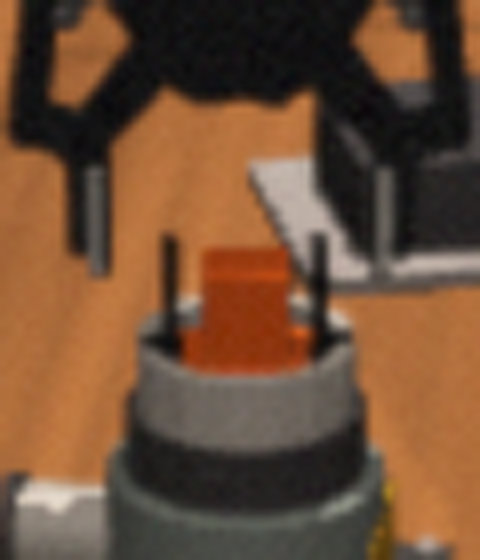

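Both tabs look sprung out, about 54 mm overall. I'll retreat and verify from above.

```bash
python3 -m crank '{"delta_pos":[[0,0,-0.01],[0,0,-0.02],[0,0,-0.025],[0,0,-0.025],[0,0,-0.02],[0,0,-0.01]],"twist":[0,0,0,0,0,0]}' | tail -3
python3 -m crank '{"delta_pos":[[0,0.02,0],[0,0.03,0],[0,0.035,0],[0,0.035,0],[0,0.035,0],[0,0.035,0],[0,0.035,0],[0,0.03,0]],"twist":[0,0,0,0,0,0,0,0]}' | tail -5
python3 - <<'E'
from h import *
p,d=imaging.get_image("top"); cv2.imwrite("pics/t12.png",p); np.save("pics/t12.npy",d); crop(p,385,165,485,240,8,"pics/t12c.png")
E
```

```text
ee_rot: [-0.041, 0.999, -0.001, 0.003]
contact_force: [0.3, -0.9, -0.1]
gripper_width: 85.4
clock: 14.37
position: [535.1, 38.8, 304.6]
ee_rot: [-0.041, 0.999, 0.0, -0.0]
contact_force: [0.3, 0.7, -0.1]
gripper_width: 85.8
```

View pics/t12.png

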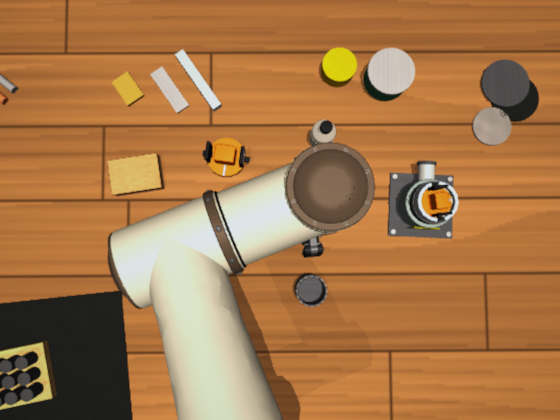

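View pics/t12c.png

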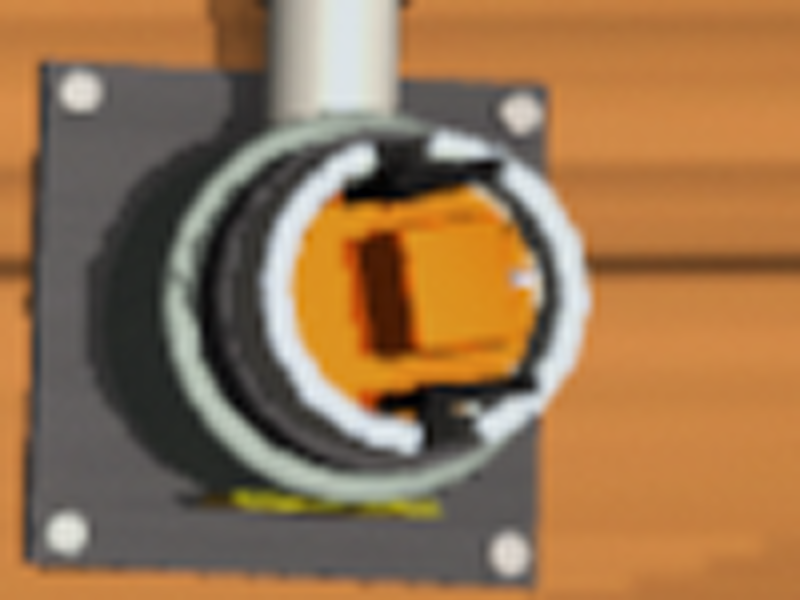

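```bash
python3 - <<'E'
from h import *
np.set_printoptions(suppress=True,precision=2,linewidth=220)
vv,uu=np.mgrid[0:420,0:560]
p=cv2.imread("pics/t12.png"); d=np.load("pics/t12.npy"); P=dep("top",uu,vv,d); hsv=cv2.cvtColor(p,cv2.COLOR_BGR2HSV)
w=(uu>410)&(uu<465)&(vv>178)&(vv<230)&(d>0)
f,cx,cy,T=K("top"); o=T[:3,3]
ray=np.stack([(uu-cx)/f,-(vv-cy)/f,-np.ones(uu.shape)],-1)@T[:3,:3].T
pl=lambda z:(o+ray*((z-o[2])/ray[...,2])[...,None])[...,:2].astype(np.float32)
orange=(hsv[...,1]>150)&(hsv[...,0]<25)&(hsv[...,2]>80)
hub=w&(P[...,2]>133)&orange
r=cv2.minAreaRect(pl(141)[hub]); print("hub",r,"z",np.median(P[hub][:,2])); c=pl(141)[hub].mean(0); c=np.array(r[0])
tab=w&(P[...,2]>137)&(P[...,2]<152)&~orange&(hsv[...,2]<90)
n,l,s,ce=cv2.connectedComponentsWithStats(tab.astype(np.uint8))
for i in range(1,n):
    if s[i,4]>8:
        t=pl(145)[l==i]; print("tab",s[i,4],t.mean(0),cv2.minAreaRect(t),np.median(P[l==i][:,2]),"dist",np.linalg.norm(t.mean(0)-c))
fl=w&orange&(P[...,2]<113)&(P[...,2]>98); print("flange z",np.median(P[fl][:,2]),fl.sum())
E
python3 - <<'E'
from h import *
p,d=imaging.get_image("side"); cv2.imwrite("pics/s12.png",p); crop(p,240,120,330,200,7,"pics/s12c.png")
E
```

```text
hub ((560.484130859375, -215.59884643554688), (36.68309020996094, 25.211002349853516), 6.744421005249023) z 141.45014494365677
tab 43 [ 580.75 -211.5 ] ((581.0401000976562, -212.1978302001953), (5.276096820831299, 26.10602569580078), 9.943193435668945) 145.19102336906053 dist 20.679705692992524
tab 37 [ 532.2  -216.95] ((532.14306640625, -217.98680114746094), (4.961100101470947, 25.966270446777344), 9.052799224853516) 145.35632509580228 dist 28.318668235339377
flange z 107.87786844556751 334
```

View pics/s12.png

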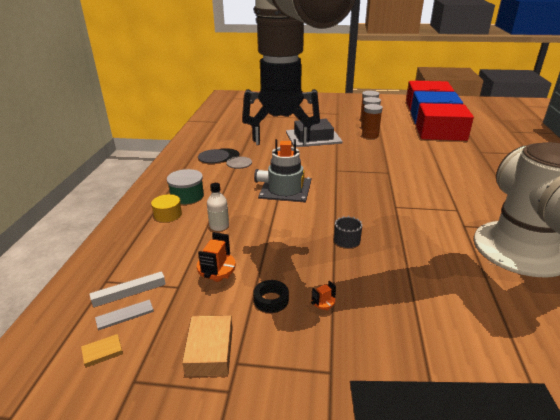

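View pics/s12c.png

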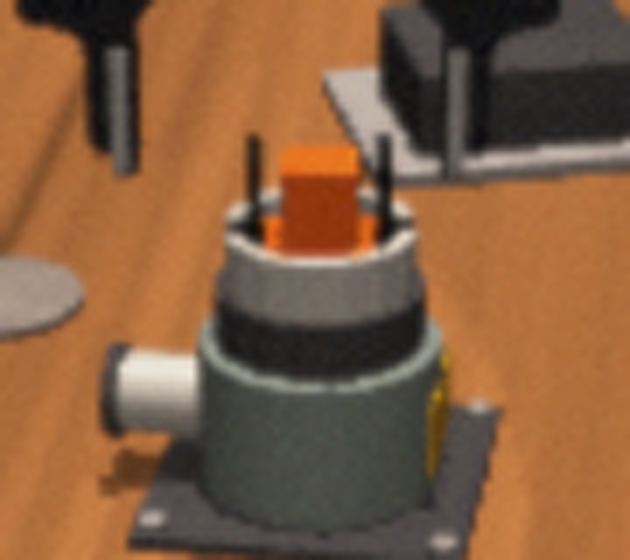

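The tab tops are 48.9 mm apart, against 49.1 mm when free at the start. The flange is at home height, the teeth fill the rim notches at crop pixels (405,160) and (450,420), and the bystanders haven't moved in the image. Handing in.

Run:
```python
from bench import job_done
print(job_done())
```

```text
the job is handed in; nothing more can be done
None
```

The orange cap is back on the canister and locked, and I handed the job in at about 14.5 s on the robot's clock. `job_done()` gives no verdict, so what follows is from my own readings.

**What I did:** I squeezed the middle-sized cap (the one in the rubber ring) by both tabs and lined its lugs up with the slots I had measured. It dropped fully home with no contact on the way down, then about 9 N once seated. I turned it about 1.1 rad clockwise until the stop showed at 0.65 N m, which is about 40 N at the stop. I then eased off the load and opened the gripper, and the tabs sprang out.

**Checks that passed:**
- **Seating:** the flange is at home height, within about 1 mm.
- **Tabs:** their tops are 48.9 mm apart, against 49.1 mm when free at the start. The side view gives about 54–55 mm across the outside (54 mm is free).
- **Teeth:** in the top view the notches in the rim are filled with black.
- **Bystanders:** I compared the bottle, hole saw and box by eye only; they are at the same pixels as before.
- **Robot:** the gripper is clear and touching nothing.

**Checks that disagreed:**
- **Gripper opening:** it read about 34 mm on the squeezed tabs, where 42 mm was expected. The pictures showed the tabs squeezed in.
- **Cap position:** the top view put the hub and tabs 2–3 mm off the bore centre in y. I put this down to calibration and a slight lean, but did not confirm it.
- **Hub size:** the last top-view hub outline came out 37 mm long instead of 29 mm, so I did not use it to judge the tabs.

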